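# Prime the hand pump until its indicator pin pops out

### The job

Prime the hand pump standing on the lab bench: with the fingertips push its round black palm button down and let it spring back up, again and again, until the orange indicator pin on the pump's white housing pops fully out, then come away. Only push the button: do not touch the pin, do not lift, tip or shove the loose-standing pump, and leave the other things on the bench where they stand.

Things in the scene. Friction and masses are not known exactly. Their poses are not given: they have to be found in the camera images.
- pump: The hand pump, 2 to 3.3 kg, standing loose on the bench: dark steel base plate 120 (x) x 200 (y) x 12 mm with a white housing 85 x 170 mm on it whose top is 77 mm above the bench. Origin: centre of the underside of the base plate; z up, y along the housing from the palm button (at y = -45 mm) to the indicator pin (at y = +50 mm), both at x = 0.
- plunger_top (a point): Centre of the top face of the black palm button, which moves with it: a disc 52 mm in diameter and 16 mm thick on a 16 mm steel rod, its top 135 mm above the bench when up and 111 mm when fully down. Nothing stands above it, and the pin, 95 mm away, is never higher than 117 mm above the bench.
- plunger (a joint): How far the palm button is pressed down, in m: 0 up, 0.024 fully down. Its spring takes 4 N at the top and 11 N at the bottom and brings it back up by itself when let go.
- pin (a joint): How far the orange indicator pin stands out of its resting place, in m: between 0 and 0.009 at the start, 0.030 fully out. Each full push of the button drives it up by about 0.0045 (less for a shorter push, only while the button goes down), and it stays there; once it has risen to about 0.020 its own spring pops it fully out, so three to five full pushes are needed. After that, pushing does nothing more.
- pin_tip (a point): Top of the orange indicator pin, 12 mm in diameter, in a dark steel collar whose top is 83 mm above the bench; the top of the pin is 87 mm above the bench at joint value 0 and 117 mm when fully out.
- mount_black: Loose black resin specimen mount, a disc 32 mm in diameter and 22 mm high; origin at the centre of its underside.
- mount_green: Loose green resin specimen mount, a disc 32 mm in diameter and 22 mm high; origin at the centre of its underside.
- copper_sample: Loose copper cylinder 25 mm in diameter and 30 mm high, upright; origin at the centre of its underside.
- wash_bottle: Loose white plastic bottle with a red cap, 56 mm in diameter, 130 mm high; origin at the centre of its underside.
- beaker: Loose glass beaker 64 mm in diameter and 75 mm high; origin at the centre of its underside.
- paste_jar: Loose white jar with a blue cap, 52 mm in diameter and 50 mm high; origin at the centre of its underside.
- sample_case: Loose grey plastic case 60 x 90 x 28 mm; origin at the centre of its underside.
Things that resemble listed ones, but are neither listed nor needed, are in the scene too. Leave any turquoise look-alike of the pump alone.

How it is judged:
On the way, in this order (a step that is already met when the one before it is completed fails the run):
1. the palm button is pushed well down (value of joint plunger above 0.014 m).
2. the indicator pin has popped fully out (value of joint pin above 0.028 m), for 0.2 s.
At the end, for the whole second after the job is handed in: The indicator pin stands out by more than 28 of its 30 mm, the palm button is back up (within 3 mm), and the pump stands flat and at rest within 20 mm of where it stood (value of joint pin above 0.028 m and value of joint plunger below 0.003 m and distance of pump from where it was at the start of the episode below 0.02 m and angle between pump's own z axis and vertical below 0.05 rad and linear speed of pump below 0.02 m/s); the robot touches nothing.
It fails at once if the pump is lifted off the bench (more than 8 mm) (height (world z) of pump above 0.008 m).
It fails at once if the pump is shoved more than 30 mm (distance of pump from where it was at the start of the episode above 0.03 m).
It fails at once if the pump is tipped (more than 0.15 rad) (angle between pump's own z axis and vertical above 0.15 rad).
It fails at once if the robot touches the indicator pin (more than 1 N) (contact force between any of the arm, the fingers and pin above 1 N).
It fails at once if one of the other loose things is moved or lifted (more than 25 mm) (distance of any of mount_black, mount_green, copper_sample, wash_bottle, beaker, paste_jar, sample_case from where it was at the start of the episode above 0.025 m).
It also fails if it takes over 48 s, if anything falls off the work surface, if the arm or the gripper's body presses on something with over 40 N, if the wrist force passes 120 N, or if a joint passes its speed limit or range.

### The arm

A 7-joint arm with a two-finger parallel gripper is mounted at the origin on the work surface. World frame = base frame: x ahead of the robot, y to its left, z up, the work surface at z = 0. Lengths are in m, angles in rad, forces in N, time in s.
With the tool pointing down it reaches from about 0.425 to 0.925 m from the base axis. Payload 6.8 kg.
Tool frame: the origin (TCP) lies midway between the tips of the shut fingers; the grasp point (between the pads) lies 19 mm behind it; y points along the fingers, z is the direction in which the jaws open and shut, and the axes are right-handed (so a half turn about y gives the same grasp; the last joint's range is limited). The gripper opens to 85 mm and grips with 20 to 120 N. Pads are 22 mm wide; open, the fingers measure 114 mm over their backs; the gripper's body (76 mm by 85 mm) begins 54 mm behind the grasp point. The pads swing forward as they close: fully open they stand 13 mm farther back than shut.
Start: joints at [1.092, 0.477, 0.022, 1.555, -0.011, 1.109, -0.083], TCP at [0.245, -0.629, 0.231] pointing down, gripper open.
Joint ranges: [-2.96, 2.96], [-0.34, 2.1], [-1.41, 1.46], [0.24, 2.44], [-1.37, 4.51], [0.17, 1.92], [-2.96, 2.96]. Speed limits (rad/s): [2.39, 2.39, 3.14, 3.14, 3.14, 3.14, 3.14].

### API

Orientations are given as a unit quaternion [w, x, y, z].
In Python, from station import bot gives the robot as it stands. The module is installed in compiled form; this text tells all that it offers.
- The arm moves only by the shell command python3 -m crank 'ROWS' [FORCE]. ROWS is JSON, a list of rows, each an object with "linear": the shift along the tool's x, y, z in m, a list of three; "dr": the turn, a rotation vector about the tool's x, y, z in degrees, a list of three; "hand": the gripper command: -1 is shut, 1 is fully open, values between are in proportion. A call has 1 to 10 rows; each row is the pose to reach, as a shift and turn from the pose commanded when the call began, along the tool's axes at that moment; what a row does not reach only later rows make up. A row lasts 1/12 s, in which the tool goes at most 41.7 mm and 7.16 degrees, less where a joint would pass 70% of its speed; a pose out of reach is approached as far as the arm can. A call with a gripper value outside its range is refused whole. The fingers move at their own pace and stop on an object; FORCE is the grip in N (left out, the last holds). Time passes only in rows, so rows that repeat a pose let the fingers close. It gives the time, the measured TCP pose, the force and the opening at its end, in the units of the state.
- bot.get_obs(): the state, without advancing time (a new reading comes with each control period).
- bot.read_camera(name): name is "side" or "top" or "wrist"; returns the picture (384x512x3 uint8, blue, green, red); there is no depth.
- bot.camera_params(name): a dict with "K" (3x3 intrinsics, pixels), "R" (3x3) and "t" (3): a world point X has camera coordinates R X + t; the wrist camera has in their place "hand_eye" (4x4, takes a point from camera to tool coordinates, whose origin is the TCP and whose axes are the tool frame's). Camera axes: x right, y down, z forward; pixel columns grow to the right and rows downward; lengths in m; the calibration is good to about 2 mm. A picture is of the moment at which its call begins: read the wrist's pose just before it. camera_params takes no time and is no camera call.
- bot.hand_in(): hands the job in, once; it reports no verdict.
Trained networks look in the newest picture that a camera, given by its name, has taken for a name from the list of things; names that differ only in an ending like _2 or _b are one class to them, and where a whole thing is asked for, a point or a joint stands for the part that bears it (a point fixed in the world has none). Each returns a list of dicts, best first, with "score" (0 to 1); they miss things now and then, are a little off and sometimes report something else, mostly with a low value. They report only what shows in the picture. A call takes as long as a camera call. They do not tell look-alikes from the thing itself.
- bot.search_frame(camera, target): "extent" ([left, top, right, bottom] in pixels, round what is visible of it).
- bot.cut_out(camera, target): "pixels" (384x512 bool, what is visible of it) and "extent" ([left, top, right, bottom] in pixels, round what is visible of it).
- bot.place_of(camera, target): "xy" ([column, row] in pixels: a listed point, or the origin of a listed thing).
The state is a dict: "t": time; "q": joint angles; "joint_vel": joint speeds; "joint_torque": joint torques, N m; "eef_pos": TCP position; "tool_rot": TCP orientation; "contact_force": force on the tool from outside, world axes, zero at the start; "torque": the same for the moment, N m; "gripper_width": opening from 0.0 (shut) to 1.0 (fully open).
Only numpy, scipy, OpenCV 4.12 (cv2) and the standard library are available. Lean on these libraries where they do the work, as an engineer would, in place of code of your own. Each camera call takes 0.05 s, during which the arm holds its last target. There are 200 camera calls.

## Working session

There is one attempt and no reset: what is moved stays moved. The work goes in short steps, Python scripts to look and compute and a shell command to move; the robot and the scene stay as the last step left them, time stands still between calls to the robot, and variables do not carry over. Pictures are saved under pics/ and viewed, about 8 in all and at most 12, crops included, and the job is handed in when it is done.

```bash
mkdir -p pics; cat > h.py <<'E'
import numpy as np,cv2
from scipy.spatial.transform import Rotation as Rn
from station import bot
def ray(cam,px,z,obs=None):
    p=bot.camera_params(cam);K=np.array(p["K"])
    d=np.linalg.inv(K)@[px[0],px[1],1.]
    if cam=="wrist":
        H=np.array(p["hand_eye"]);w=obs["tool_rot"];T=Rn.from_quat([w[1],w[2],w[3],w[0]]).as_matrix()
        o=T@H[:3,3]+obs["eef_pos"];d=T@H[:3,:3]@d
    else:
        R=np.array(p["R"]);o=-R.T@np.array(p["t"]);d=R.T@d
    return o+d*(z-o[2])/d[2]
def proj(cam,X):
    p=bot.camera_params(cam);c=np.array(p["R"])@X+np.array(p["t"]);u=np.array(p["K"])@c;return u[:2]/u[2]
E
python3 - <<'E'
from h import *
o=bot.get_obs();print(o)
for c in("top","side"):
    im=bot.read_camera(c);cv2.imwrite(f"pics/{c}1.png",im)
    for n,z in(("plunger_top",.135),("pin_tip",.09),("pump",0)):
        for d in bot.place_of(c,n)[:3]:print(c,n,round(d["score"],2),np.round(d["xy"]),np.round(ray(c,d["xy"],z),3))
E
```

```text
{'t': 0.0, 'q': array([ 1.09187764,  0.47778664,  0.02233777,  1.55645266, -0.01147303,
        1.10929166, -0.08309809]), 'joint_vel': array([-0.00069694, -0.00118495, -0.00028024,  0.00022016, -0.00173329,
        0.00067358, -0.00113474]), 'joint_torque': array([ 1.49432581e-04, -5.96441245e+01,  1.60819151e+00, -2.81189328e+01,
        1.25406639e-02,  9.42642539e-03, -3.54675785e-05]), 'eef_pos': array([ 0.24437196, -0.62857923,  0.2303342 ]), 'tool_rot': array([ 0.13019503, -0.13053945,  0.69560123, -0.69436851]), 'contact_force': array([ 0.8395001 ,  0.98703121, -0.57811544]), 'torque': array([-0.02303112, -0.00200485,  0.01998085]), 'gripper_width': 1.001573819271438}
top plunger_top 0.9 [359. 274.] [ 0.31  -0.189  0.135]
top plunger_top 0.81 [133. 197.] [0.504 0.4   0.135]
top plunger_top 0.66 [300. 152.] [ 0.632 -0.042  0.135]
top pump 0.95 [153. 217.] [0.467 0.375 0.   ]
top pump 0.9 [285. 171.] [ 0.608 -0.013  0.   ]
top pump 0.69 [333. 262.] [ 0.34  -0.149  0.   ]
side plunger_top 0.73 [118. 272.] [ 0.309 -0.183  0.135]
side plunger_top 0.64 [296. 208.] [ 0.619 -0.048  0.135]
side plunger_top 0.59 [232. 123.] [0.507 0.394 0.135]
side pin_tip 0.6 [164. 255.] [ 0.363 -0.104  0.09 ]
side pin_tip 0.45 [274. 203.] [0.587 0.036 0.09 ]
side pump 0.92 [281. 246.] [ 0.599 -0.006  0.   ]
side pump 0.63 [223. 166.] [0.472 0.382 0.   ]
side pump 0.55 [152. 306.] [ 0.332 -0.145  0.   ]
```

```bash
python3 -c "
import cv2,numpy as np
cv2.imwrite('pics/both.png',cv2.resize(np.vstack([cv2.imread('pics/top1.png'),cv2.imread('pics/side1.png')]),(400,600)) if 0 else np.hstack([cv2.resize(cv2.imread('pics/top1.png'),(400,300)),cv2.resize(cv2.imread('pics/side1.png'),(400,300))]))"
```

```text
(no output)
```

View pics/top1.png

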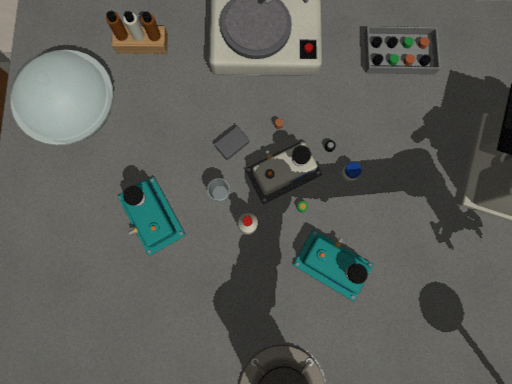

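View pics/side1.png

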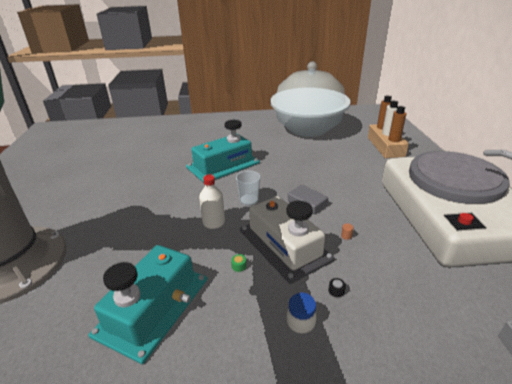

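The white pump is in the middle of the scene, with its button near top-view pixel (301,154) and its pin near (270,173). The two turquoise pumps are look-alikes. Both cameras put the button at about (0.625, -0.045).

```bash
cat >> h.py <<'E'
def shift(*targets):
    o=bot.get_obs();w=o["tool_rot"];T=Rn.from_quat([w[1],w[2],w[3],w[0]]).as_matrix()
    print("T",np.round(T,3).tolist(),"p",np.round(o["eef_pos"],4))
    for X in targets:print(X,np.round(T.T@(np.array(X)-o["eef_pos"]),4))
E
python3 -c "
from h import *
shift([.36,-.36,.25],[.625,-.045,.25])"
```

```text
T [[-0.932, -0.0, 0.362], [-0.362, 0.0, -0.932], [0.0, -1.0, -0.0]] p [ 0.2446 -0.6291  0.2312]
[0.36, -0.36, 0.25] [-0.2051 -0.0188 -0.2089]
[0.625, -0.045, 0.25] [-0.5662 -0.0187 -0.4065]
```

```bash
python3 -m crank '[{"linear":[-0.205,-0.019,-0.209],"dr":[0,0,0],"hand":-1},{"linear":[-0.205,-0.019,-0.209],"dr":[0,0,0],"hand":-1},{"linear":[-0.205,-0.019,-0.209],"dr":[0,0,0],"hand":-1},{"linear":[-0.205,-0.019,-0.209],"dr":[0,0,0],"hand":-1},{"linear":[-0.205,-0.019,-0.209],"dr":[0,0,0],"hand":-1},{"linear":[-0.205,-0.019,-0.209],"dr":[0,0,0],"hand":-1},{"linear":[-0.205,-0.019,-0.209],"dr":[0,0,0],"hand":-1},{"linear":[-0.205,-0.019,-0.209],"dr":[0,0,0],"hand":-1}]'; python3 -c "
from h import *
shift([.58,-.10,.25],[.625,-.045,.25])"
```

```text
t: 1.07
eef_pos: [0.3643, -0.3525, 0.2512]
tool_rot: [0.135, -0.133, 0.695, -0.694]
contact_force: [-0.5, -0.5, 0.2]
gripper_width: -0.003
T [[-0.928, 0.002, 0.372], [-0.372, 0.002, -0.928], [-0.003, -1.0, -0.001]] p [ 0.3643 -0.3525  0.2512]
[0.58, -0.1, 0.25] [-0.2942  0.0023 -0.154 ]
[0.625, -0.045, 0.25] [-0.3564  0.0025 -0.1883]
```

```bash
python3 -m crank '[{"linear":[-0.294,0,-0.154],"dr":[0,0,0],"hand":-1},{"linear":[-0.294,0,-0.154],"dr":[0,0,0],"hand":-1},{"linear":[-0.294,0,-0.154],"dr":[0,0,0],"hand":-1},{"linear":[-0.294,0,-0.154],"dr":[0,0,0],"hand":-1},{"linear":[-0.294,0,-0.154],"dr":[0,0,0],"hand":-1},{"linear":[-0.294,0,-0.154],"dr":[0,0,0],"hand":-1},{"linear":[-0.294,0,-0.154],"dr":[0,0,0],"hand":-1},{"linear":[-0.294,0,-0.154],"dr":[0,0,0],"hand":-1},{"linear":[-0.294,0,-0.154],"dr":[0,0,0],"hand":-1},{"linear":[-0.294,0,-0.154],"dr":[0,0,0],"hand":-1}]'; python3 - <<'E'
from h import *
o=bot.get_obs();im=bot.read_camera("wrist");cv2.imwrite("pics/w1.png",im)
for n,z in(("plunger_top",.135),("pin_tip",.09),("pump",0)):
    for d in bot.place_of("wrist",n)[:3]:print(n,round(d["score"],2),np.round(d["xy"]),np.round(ray("wrist",d["xy"],z,o),3))
for d in bot.cut_out("wrist","plunger_top")[:2]:print(d["extent"],d["score"])
shift([.625,-.045,.16])
E
```

```text
t: 1.9
eef_pos: [0.5794, -0.1072, 0.2501]
tool_rot: [0.132, -0.132, 0.695, -0.694]
contact_force: [-1.1, -0.7, -0.2]
gripper_width: 0.007
plunger_top 0.69 [209. 111.] [ 0.627 -0.046  0.135]
pin_tip 0.67 [121. 123.] [0.58  0.036 0.09 ]
pump 0.72 [191. 111.] [ 0.605 -0.008  0.   ]
T [[-0.933, -0.0, 0.36], [-0.36, -0.001, -0.933], [0.001, -1.0, 0.001]] p [ 0.5774 -0.1119  0.2503]
[0.625, -0.045, 0.16] [-0.0686  0.0903 -0.0454]
```

View pics/w1.png

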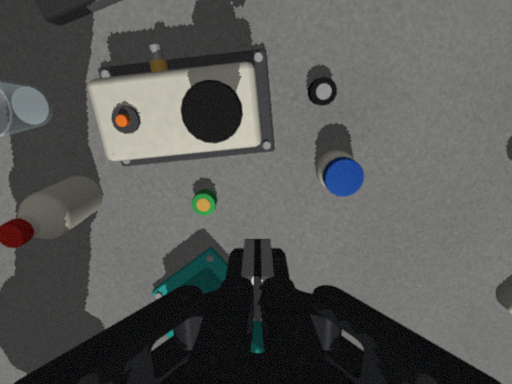

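The wrist view shows the white pump's button at (211,111) and its pin at (121,121). Their measured spacing is 94 mm against the stated 95 mm, and all three cameras agree on the button at (0.627, -0.046). Next I move above it.

```bash
python3 -m crank '[{"linear":[-0.034,0,-0.023],"dr":[0,0,0],"hand":-1},{"linear":[-0.07,0.03,-0.045],"dr":[0,0,0],"hand":-1},{"linear":[-0.07,0.06,-0.045],"dr":[0,0,0],"hand":-1},{"linear":[-0.07,0.09,-0.045],"dr":[0,0,0],"hand":-1},{"linear":[-0.07,0.09,-0.045],"dr":[0,0,0],"hand":-1},{"linear":[-0.07,0.09,-0.045],"dr":[0,0,0],"hand":-1}]'; python3 -c "
from h import *
shift([.627,-.046,.16])
im=bot.read_camera('side');cv2.imwrite('pics/s2.png',cv2.resize(im[130:300,180:400],None,fx=3,fy=3))"
```

```text
t: 2.65
eef_pos: [0.6256, -0.0442, 0.1593]
tool_rot: [0.128, -0.131, 0.695, -0.695]
contact_force: [0.3, 0.5, 0.6]
gripper_width: -0.001
T [[-0.933, -0.004, 0.361], [-0.361, -0.001, -0.933], [0.004, -1.0, -0.001]] p [ 0.6256 -0.0442  0.1593]
[0.627, -0.046, 0.16] [-0.0006 -0.0007  0.0022]
```

View pics/s2.png

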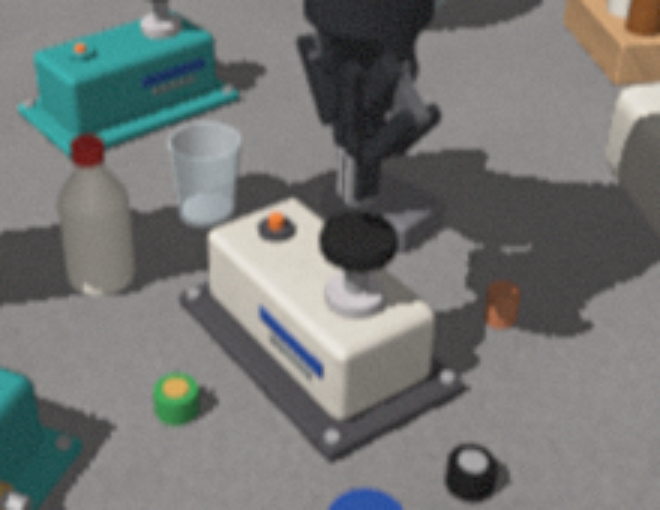

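The fingertips hang over the button centre. Now the first push.

```bash
python3 -m crank '[{"linear":[0,0.018,0.002],"dr":[0,0,0],"hand":-1},{"linear":[0,0.027,0.002],"dr":[0,0,0],"hand":-1},{"linear":[0,0.036,0.002],"dr":[0,0,0],"hand":-1},{"linear":[0,0.045,0.002],"dr":[0,0,0],"hand":-1},{"linear":[0,0.048,0.002],"dr":[0,0,0],"hand":-1},{"linear":[0,0.048,0.002],"dr":[0,0,0],"hand":-1},{"linear":[0,0.048,0.002],"dr":[0,0,0],"hand":-1}]'
```

```text
t: 3.28
eef_pos: [0.6292, -0.0462, 0.1148]
tool_rot: [-0.131, 0.129, -0.694, 0.696]
contact_force: [-2.7, -2.7, 9.1]
gripper_width: -0.001
```

```bash
python3 -m crank '[{"linear":[0,0.004,0],"dr":[0,0,0],"hand":-1},{"linear":[0,0.004,0],"dr":[0,0,0],"hand":-1},{"linear":[0,0.004,0],"dr":[0,0,0],"hand":-1}]'; python3 -m crank '[{"linear":[0,-0.012,0],"dr":[0,0,0],"hand":-1},{"linear":[0,-0.024,0],"dr":[0,0,0],"hand":-1},{"linear":[0,-0.034,0],"dr":[0,0,0],"hand":-1},{"linear":[0,-0.034,0],"dr":[0,0,0],"hand":-1},{"linear":[0,-0.034,0],"dr":[0,0,0],"hand":-1}]'; python3 -c "
from h import *
shift([.627,-.046,.11])
im=bot.read_camera('side');cv2.imwrite('pics/s3.png',cv2.resize(im[130:300,180:400],None,fx=3,fy=3))"
```

```text
t: 3.53
eef_pos: [0.6292, -0.0462, 0.1113]
tool_rot: [-0.131, 0.129, -0.694, 0.696]
contact_force: [-3.0, -2.0, 10.9]
gripper_width: 0.002
t: 3.95
eef_pos: [0.6281, -0.0445, 0.1431]
tool_rot: [-0.131, 0.13, -0.695, 0.695]
contact_force: [-0.3, 1.3, 0.7]
gripper_width: 0.004
T [[-0.932, 0.001, 0.362], [-0.362, 0.0, -0.932], [-0.001, -1.0, 0.0]] p [ 0.6281 -0.0445  0.1431]
[0.627, -0.046, 0.11] [0.0017 0.0331 0.001 ]
```

View pics/s3.png

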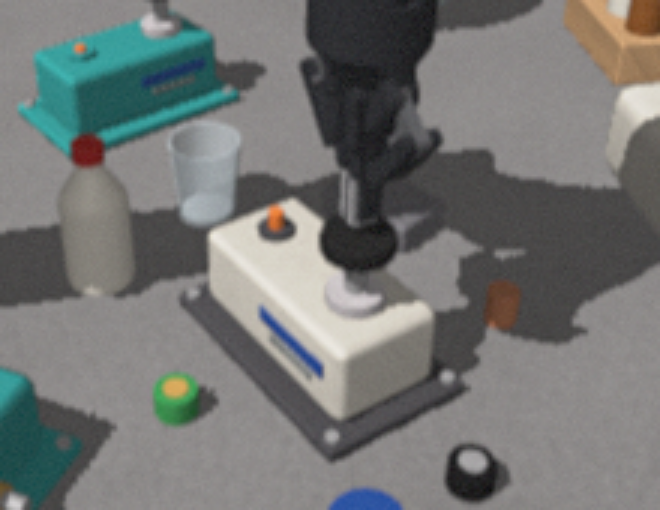

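The pin has risen a little and the pump hasn't moved. I'll push twice more.

```bash
for i in 1 2; do :; done
python3 -m crank '[{"linear":[0.001,0.012,0.001],"dr":[0,0,0],"hand":-1},{"linear":[0.001,0.022,0.001],"dr":[0,0,0],"hand":-1},{"linear":[0.001,0.032,0.001],"dr":[0,0,0],"hand":-1},{"linear":[0.001,0.035,0.001],"dr":[0,0,0],"hand":-1},{"linear":[0.001,0.035,0.001],"dr":[0,0,0],"hand":-1},{"linear":[0.001,0.035,0.001],"dr":[0,0,0],"hand":-1}]'
python3 -m crank '[{"linear":[0,-0.012,0],"dr":[0,0,0],"hand":-1},{"linear":[0,-0.024,0],"dr":[0,0,0],"hand":-1},{"linear":[0,-0.035,0],"dr":[0,0,0],"hand":-1},{"linear":[0,-0.035,0],"dr":[0,0,0],"hand":-1},{"linear":[0,-0.035,0],"dr":[0,0,0],"hand":-1}]'
python3 -m crank '[{"linear":[0,0.012,0],"dr":[0,0,0],"hand":-1},{"linear":[0,0.022,0],"dr":[0,0,0],"hand":-1},{"linear":[0,0.032,0],"dr":[0,0,0],"hand":-1},{"linear":[0,0.035,0],"dr":[0,0,0],"hand":-1},{"linear":[0,0.035,0],"dr":[0,0,0],"hand":-1},{"linear":[0,0.035,0],"dr":[0,0,0],"hand":-1}]'
python3 -m crank '[{"linear":[0,-0.012,0],"dr":[0,0,0],"hand":-1},{"linear":[0,-0.024,0],"dr":[0,0,0],"hand":-1},{"linear":[0,-0.035,0],"dr":[0,0,0],"hand":-1},{"linear":[0,-0.035,0],"dr":[0,0,0],"hand":-1},{"linear":[0,-0.035,0],"dr":[0,0,0],"hand":-1}]'
python3 -c "
from h import *
im=bot.read_camera('side');cv2.imwrite('pics/s4.png',cv2.resize(im[130:300,180:400],None,fx=3,fy=3))"
```

```text
t: 4.5
eef_pos: [0.6286, -0.0453, 0.1108]
tool_rot: [-0.131, 0.129, -0.695, 0.695]
contact_force: [-9.3, 0.7, 34.3]
gripper_width: -0.0
t: 4.92
eef_pos: [0.6265, -0.0461, 0.1411]
tool_rot: [0.13, -0.131, 0.695, -0.695]
contact_force: [-1.1, 0.4, 0.4]
gripper_width: 0.0
t: 5.42
eef_pos: [0.6278, -0.0461, 0.1108]
tool_rot: [-0.131, 0.13, -0.695, 0.696]
contact_force: [-13.4, -1.0, 41.1]
gripper_width: -0.001
t: 5.83
eef_pos: [0.6263, -0.0459, 0.1407]
tool_rot: [0.13, -0.131, 0.695, -0.695]
contact_force: [-0.8, 0.4, -0.5]
gripper_width: 0.003
```

View pics/s4.png

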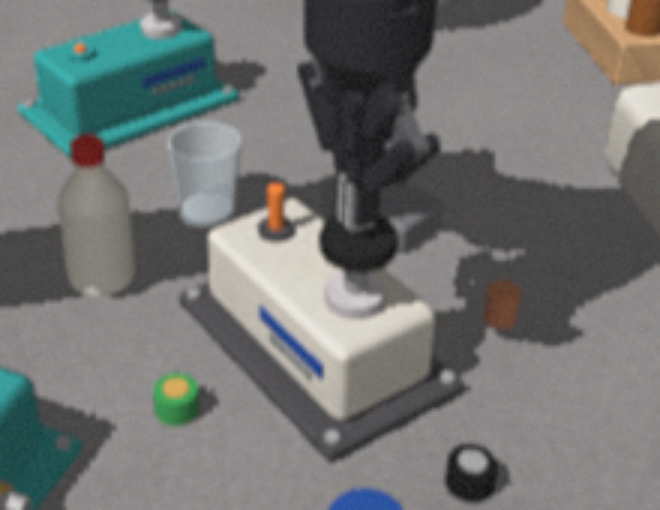

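The pin stands much higher now, with its tip at crop pixel (276,184), but I need to check whether that is fully out.

```bash
python3 -c "
from h import *
for z in (.083,.087,.105,.109,.117):print(z,(proj('side',np.array([.5805,.037,z]))-[180,130])*3)
im=bot.read_camera('side');c=cv2.cvtColor(im,cv2.COLOR_BGR2HSV)[180:220,255:290];m=cv2.inRange(c,(3,150,120),(18,255,255));r=np.where(m)
print('orange rows crop',(r[0].min()+50)*3,(r[0].max()+51)*3,'cols',(r[1].mean()+75)*3)"
```

```text
0.083 [272.39659251 226.84846713]
0.087 [272.39507754 222.47939661]
0.105 [272.38815429 202.51311485]
0.109 [272.38659182 198.00703242]
0.117 [272.38344017 188.91784057]
orange rows crop 183 231 cols 274.15714285714284
```

The tip centre is at crop row ~188, which matches 117 mm (fully out). An unpopped pin could be no higher than row ~200. I retreat straight up.

```bash
python3 -m crank '[{"linear":[0,-0.03,0],"dr":[0,0,0],"hand":-1},{"linear":[0,-0.07,0],"dr":[0,0,0],"hand":-1},{"linear":[0,-0.11,0],"dr":[0,0,0],"hand":-1},{"linear":[0,-0.11,0],"dr":[0,0,0],"hand":-1},{"linear":[0,-0.11,0],"dr":[0,0,0],"hand":-1},{"linear":[0,-0.11,0],"dr":[0,0,0],"hand":-1}]'
python3 -c "
from h import *
im=bot.read_camera('side');cv2.imwrite('pics/s5.png',cv2.resize(im[130:300,180:400],None,fx=3,fy=3))"
```

```text
t: 6.43
eef_pos: [0.6265, -0.046, 0.2508]
tool_rot: [0.13, -0.131, 0.695, -0.695]
contact_force: [-0.4, 0.0, -1.7]
gripper_width: 0.001
```

View pics/s5.png

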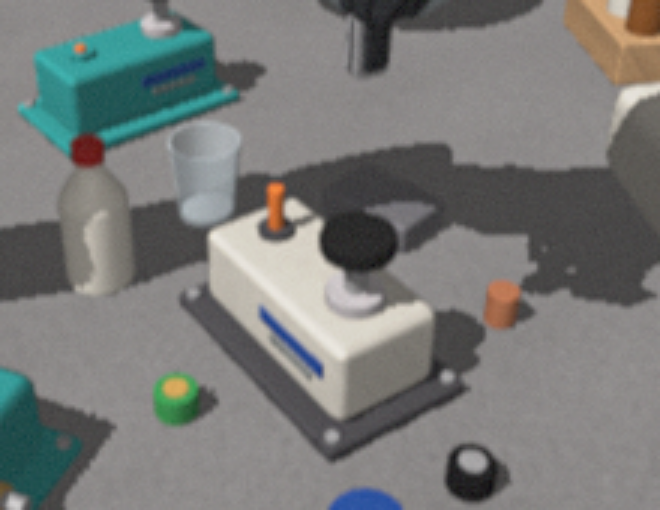

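The button is back up at (358,241), the pin is out at (276,184), and the pump and the other things in this crop haven't moved.

```bash
python3 -c "
from station import bot
print(bot.hand_in())"
```

```text
the job is handed in; nothing more can be done
None
```

I primed the white pump with three full pushes of its palm button, using the shut fingertips. I then lifted the tool straight up to 0.25 m and handed the job in at about 6.5 s. The hand-in gives no verdict, so success rests on the checks below.

- **Pin:** the side view puts its tip at about 117 mm above the bench, which is fully out. An unpopped pin would reach about 107 mm at most.
- **Button:** it is back up, at the same place in the picture as before the pushes.
- **Pump and other things:** none had visibly moved in the side-view crop. That crop leaves out most of the paste jar, and I did not measure positions again.
- **Force:** the last two pushes bottomed out at readings of about 34 N and 41 N upward on the tool. This is well below the 120 N wrist limit. The 41 N is slightly above 40 N, but that limit is for the arm or gripper body, and only the fingertips touched the button.

No check failed or disagreed with another.

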